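Turn the hexagonal sample bar to its orange face

ROBOT

A 6-joint arm with a two-finger parallel gripper is mounted at the origin on the work surface. World frame = base frame: x ahead of the robot, y to its left, z up, the work surface at z = 0. Lengths are in mm, angles in rad, forces in N, time in s.
With the tool pointing down it reaches from about 350 to 775 mm from the base axis. Payload 7.3 kg.
Tool frame: the origin (TCP) lies on the centre line of the jaws, within the pads' length; the fingertips stand 17 mm ahead of it and the grasp point (between the pads) lies 2 mm behind it; z points along the fingers, y is the line along which they close (so a half turn about z gives the same grasp; the last joint's range is limited). The gripper opens to 92 mm and grips with 3 to 60 N. Pads are 19 mm wide; open, the fingers measure 130 mm over their backs; the gripper's body (75 mm by 190 mm) begins 47 mm behind the grasp point.
Start: joints at [-1.394, 0.342, 1.524, -0, 1.275, -0.146], TCP at [166.565, -497.895, 243.741] pointing down, gripper open.
Joint ranges: [-2.53, 2.53], [-0.77, 2.02], [0.04, 2.7], [-1, 4.14], [0.28, 2.66], [-3.11, 3.11]. Speed limits (rad/s): [2.57, 2.57, 3.14, 3.14, 3.14, 3.14].

INTERFACE

Orientations are given as [roll, pitch, yaw] about the fixed x, y, z axes, in that order (R = Rz(yaw) Ry(pitch) Rx(roll)).
In Python, from plant import bot gives the robot as it stands. The module is installed in compiled form; this text tells all that it offers.
- The arm moves only by the shell command python3 -m pendant 'ROWS'. ROWS is JSON, a list of rows, each a list of 3 entries, a list of its own where there are three numbers: the shift along the world's x, y, z as a fraction of full scale, then the turn, a rotation vector about the world's x, y, z as a fraction of full scale, then the opening, from -1 (shut) to 1 (fully open), so that 0 is half open. In form: [[[tx, ty, tz], [rx, ry, rz], claw], ...]. A call has exactly 10 rows; each row shifts and turns the commanded pose from where the row before left it; what a row does not reach is not made up. Full scale, the value 1, is 30 mm for a shift and 0.12 rad for a turn. A row lasts 1/12 s, in which the tool goes at most 41.7 mm and 7.16 degrees, less where a joint would pass 70% of its speed; a pose out of reach is approached as far as the arm can. A call with a number of a shift or a turn outside -1 to 1 is refused whole. A call with a gripper value outside its range is refused whole. The fingers move at their own pace and stop on an object; the grip force is fixed at half the most. Time passes only in rows, so rows that do not move let the fingers close, or fill a call up. It gives the time, the measured TCP pose, the force, the opening and the grip force at its end, in the units of the state.
- bot.get_obs(): the state, without advancing time (a new reading comes with each control period).
- bot.capture(name): name is "side" or "top"; returns the picture (400x640x3 uint8, blue, green, red); there is no depth.
- bot.camera_params(name): a dict with "fovy" (degrees; the focal length in pixels is half the picture's height over the tangent of half this angle, whatever the lens; pixels are square), "cx", "cy" (the principal point, pixels), "camera_from_world" (4x4, takes a point from world to camera coordinates). Camera axes: x right, y down, z forward; pixel columns grow to the right and rows downward; lengths in mm; the calibration is good to about 2 mm. A picture is of the moment at which its call begins. camera_params takes no time and is no camera call.
- bot.close_job(): hands the job in; it is judged then, once.
The state is a dict: "time": time; "joint_positions": joint angles; "dq": joint speeds; "tau": joint torques, N m; "tool_pos": TCP position; "tcp_rot": TCP orientation; "contact_force": force on the tool from outside, world axes, zero at the start; "moment": the same for the moment, N m; "grip_width": finger opening in mm; "finger_force": force on a finger pad.
Only numpy, scipy, OpenCV 4.12 (cv2) and the standard library are available. Lean on these libraries where they do the work, as an engineer would, in place of code of your own. Each camera call takes 0.05 s, during which the arm holds its last target. There are 200 camera calls.

TASK

On the analyser's black sample stage, take the hexagonal bar that lies in the wide open area (not the one parked in the narrow bay behind the white stop rail) and roll it over, one flat at a time and without picking it up off the stage, until its orange face is on top. Then leave it lying flat and snug along the white rail's open-area side, not sticking out past the rail's ends, and let go. Leave the parked bar and the bottle, cup and jar beside the stage alone.

Things in the scene. Friction and masses are not known exactly. Their poses are not given: they have to be found in the camera images.
- stage: Fixed black plate on the bench, 200 (its x) by 345 (its y) by 20 mm thick. Origin on its underside, z up. In its frame the open work area is y = -145 to 95, the white rail y = 95 to 105, the parking bay y = 105 to 200; x = -100 to 100. Bar-on-plate friction is moderate (0.5 to 0.7): a bar pushed at its side may slide instead of rolling.
- rail_mid (a point): Middle of the white rail's face on the work-area side, at its foot on the plate's top (stage frame, mm: x 0, y 95, z 20). Axes as the stage. The rail is 200 long (along x), 10 thick, 28 high above the plate. A bar snug against it has its centre 23 from this face.
- bar_a_centre (a point): Hexagonal metal bar (one of two alike; mm): 120 long, 40 across flats, faces 23.1 wide, 46.2 across corners, about 350 g. Five grey faces with round dark windows, one orange face; an orange patch on each black end at that side. Point: its centre, 20 above the plate when lying. x: along the bar; +z: out of the orange face, which starts on a lower slanting side. Either bar may be the parked one.
- bar_b_centre (a point): Hexagonal metal bar (the other of two alike; mm): 120 long, 40 across flats, faces 23.1 wide, 46.2 across corners, about 350 g. Five grey faces with round dark windows, one orange face; an orange patch on each black end at that side. Point: its centre, 20 above the plate when lying. x: along the bar; +z: out of the orange face, which starts on a lower slanting side. Either bar may be the parked one.
- lotion: Bystander: white bottle with orange label and blue cap, 52 mm across, 150 mm tall; origin at the centre of its foot.
- foil_cup: Bystander: open metal cup, 64 mm across, 60 mm tall; origin at the centre of its foot.
- jar: Bystander: amber glass jar, 60 mm across, 70 mm tall; origin at the centre of its foot.
Mind the look-alikes: they are no part of the job. What is shaped like the part that bears bar_a_centre but pink is not meant.

How it is judged:
By the outcome, as a careful person would: the job done as asked, in the order asked, and still so for the second after the job is handed in, with the robot touching nothing.
It also fails if it takes over 54 s, if anything falls off the work surface, if the arm or the gripper's body presses on something with over 40 N, if the wrist force passes 120 N, or if a joint passes its speed limit or range.

## Working session

There is one attempt and no reset: what is moved stays moved. The work goes in short steps, Python scripts to look and compute and a shell command to move; the robot and the scene stay as the last step left them, time stands still between calls to the robot, and variables do not carry over. Pictures are saved under pics/ and viewed, at most 10 in all, crops included, and the job is handed in when it is done.

```bash
mkdir -p pics
python3 - <<'E'
from plant import bot
import cv2
for n in("side","top"):
    cv2.imwrite(f"pics/{n}0.png",bot.capture(n)); p=bot.camera_params(n); print(n,p["fovy"],p["cx"],p["cy"],p["camera_from_world"])
o=bot.get_obs();print(o)
E
```

```text
side 45.48755452259421 327.93134971064217 196.13776595559509 [[ 9.99446201e-01 -3.05269705e-02  1.32436564e-02 -6.27877754e+02]
 [-1.16966136e-02 -6.94883433e-01 -7.19027262e-01  5.17830774e+01]
 [ 3.11525214e-02  7.18474160e-01 -6.94855670e-01  1.22387130e+03]
 [ 0.00000000e+00  0.00000000e+00  0.00000000e+00  1.00000000e+00]]
top 49.912985541861254 318.80880417668607 188.04075709890287 [[ 7.55016176e-03 -9.99866313e-01  1.45034647e-02 -8.84843899e+00]
 [-9.95208414e-01 -8.92735041e-03 -9.73679365e-02  6.06523510e+02]
 [ 9.74843972e-02 -1.36988264e-02 -9.95142771e-01  1.20908485e+03]
 [ 0.00000000e+00  0.00000000e+00  0.00000000e+00  1.00000000e+00]]
{'time': 0.1, 'joint_positions': array([-1.39396565e+00,  3.42657568e-01,  1.52490144e+00, -1.71043771e-05,
        1.27539811e+00, -1.45984308e-01]), 'dq': array([ 0.00018333, -0.00135484, -0.00311005, -0.00060716,  0.00270786,
       -0.00045404]), 'tau': array([ 1.73006312e-03, -4.32003951e+01, -2.44695979e+01,  7.19945692e-02,
        5.25556575e-02, -4.63798779e-05]), 'tool_pos': array([ 166.51494073, -497.5440789 ,  243.11909577]), 'tcp_rot': array([-3.14024032e+00, -1.82301341e-04,  3.22819854e-01]), 'contact_force': array([-0.54456297, -0.14411104,  0.01223259]), 'moment': array([-0.02012073,  0.03480253, -0.01525337]), 'finger_force': 0.0, 'grip_width': 91.80652027431087}
```

View pics/top0.png

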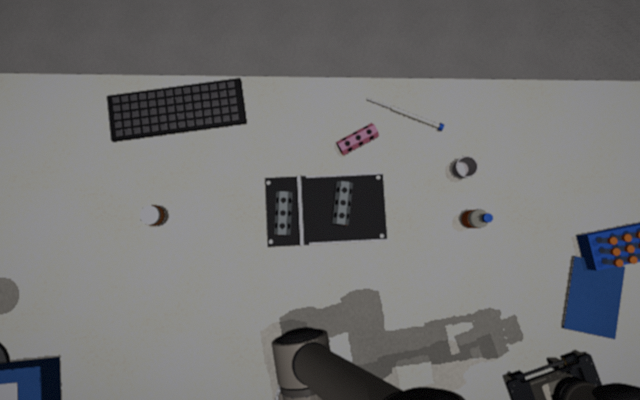

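View pics/side0.png

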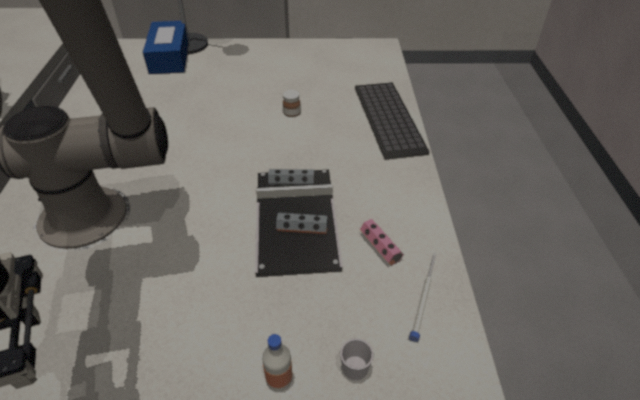

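Run:
```python
import cv2,numpy as np
t=cv2.imread("pics/top0.png");s=cv2.imread("pics/side0.png")
a=cv2.resize(t[165:255,255:395],None,fx=5.5,fy=5.5,interpolation=cv2.INTER_CUBIC)
b=cv2.resize(s[160:280,245:350],None,fx=5,fy=5,interpolation=cv2.INTER_CUBIC)
cv2.imwrite("pics/c1.png",cv2.convertScaleAbs(a,alpha=1.6));cv2.imwrite("pics/c2.png",cv2.convertScaleAbs(b,alpha=1.5))
```

```text
(no output)
```

View pics/c1.png

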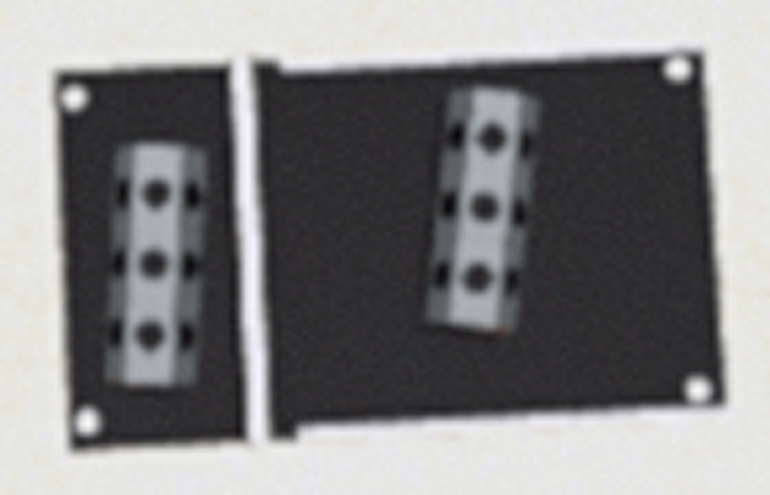

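View pics/c2.png

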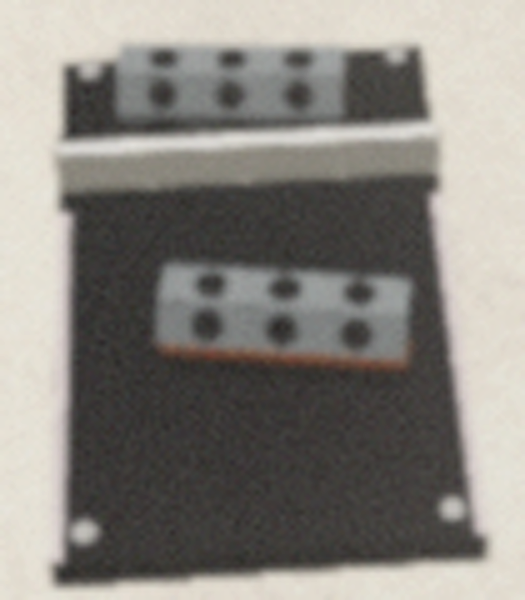

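```bash
cat > h.py <<'E'
from plant import bot
import numpy as np
def back(n,u,v,z):
    p=bot.camera_params(n);T=p["camera_from_world"];f=200/np.tan(np.radians(p["fovy"]/2))
    d=T[:3,:3].T@np.array([(u-p["cx"])/f,(v-p["cy"])/f,1]);c=-T[:3,:3].T@T[:3,3]
    return c+d*(z-c[2])/d[2]
def bc(n,x,y,z):
    return back(n,*((255+(x+.5)/5.5-.5,165+(y+.5)/5.5-.5) if n=="top" else (245+(x+.5)/5-.5,160+(y+.5)/5-.5)),z)
E
python3 - <<'E'
from h import *
np.set_printoptions(precision=1,suppress=True)
C=np.array([bc("top",*p,20)[:2] for p in[(57,73),(703,52),(725,404),(73,448)]])
Cs=np.array([bc("side",*p,20)[:2] for p in[(66,68),(420,47),(485,543),(57,570)]])
L=np.array([(100,200),(100,-145),(-100,-145),(-100,200)])
for C,l in((C,L),(Cs,L[[3,0,1,2]])):
    A=L-L.mean(0);A=l-l.mean(0);B=C-C.mean(0);th=np.arctan2((A[:,0]*B[:,1]-A[:,1]*B[:,0]).sum(),(A*B).sum())
    R=np.array([[np.cos(th),-np.sin(th)],[np.sin(th),np.cos(th)]]);t=C.mean(0)-R@l.mean(0)
    print(C.tolist(),"stage",t,th,"railmid",R@[0,95]+t)
    print(np.linalg.norm(C-(l@R.T+t),axis=1))
for n,P in(("top",[(491,138),(484,207),(477,279)]),("side",[(211,285),(285,290),(359,292)])):
    w=[bc(n,*p,60)[:2] for p in P];print(n,w,np.arctan2(*(w[0]-w[2])[::-1]))
    w=np.array(w);print("mean",w.mean(0),"in stage",R.T@(w.mean(0)-t))
E
```

```text
[[635.838526179635, 152.78964065818158], [650.2586909310936, -189.42960487107058], [464.6271842756269, -199.69078306731046], [439.3984317488737, 140.5992848854804]] stage [549.1 -51.4] 0.05819119029901926 railmid [543.6  43.5]
[2.  7.2 7.3 2.5]
[[437.62722840915063, 137.97858052919992], [634.5060166307057, 152.79567910187336], [653.2943696706631, -194.2648034608801], [459.26675462885026, -205.4718135900606]] stage [547.8 -54.7] 0.06045715700856177 railmid [542.1  40.1]
[1.9 2.1 3.2 2.5]
top [array([599.6, -73.9]), array([564.2, -70.4]), array([527.5, -66.9])] -0.09668774369138115
mean [563.8 -70.4] in stage [ 15.  -16.7]
side [array([526.2, -67.4]), array([561.8, -71.4]), array([597.4, -73.3])] 3.0586806259800667
mean [561.8 -70.7] in stage [ 13.  -16.8]
```

```bash
python3 -m pendant '[[[0.66,0.637,0],[0,0,-0.17],0.04],[[0.66,0.637,0],[0,0,-0.17],0.04],[[0.66,0.637,0],[0,0,-0.17],0.04],[[0.66,0.637,0],[0,0,-0.17],0.04],[[0.66,0.637,0],[0,0,-0.17],0.04],[[0.66,0.637,0],[0,0,-0.17],0.04],[[0.66,0.637,0],[0,0,-0.17],0.04],[[0.66,0.637,0],[0,0,-0.17],0.04],[[0.66,0.637,0],[0,0,-0.17],0.04],[[0.66,0.637,0],[0,0,-0.17],0.04]]'; python3 -m pendant '[[[0.66,0.637,0],[0,0,-0.17],0.04],[[0.66,0.637,0],[0,0,-0.17],0.04],[[0.66,0.637,0],[0,0,-0.17],0.04],[[0.66,0.637,0],[0,0,-0.17],0.04],[[0.66,0.637,0],[0,0,-0.17],0.04],[[0.66,0.637,0],[0,0,-0.17],0.04],[[0.66,0.637,0],[0,0,-0.17],0.04],[[0.66,0.637,0],[0,0,-0.17],0.04],[[0.66,0.637,0],[0,0,-0.17],0.04],[[0.66,0.637,0],[0,0,-0.17],0.04]]'
```

```text
time: 0.93
tool_pos: [365.3, -305.6, 243.5]
tcp_rot: [-3.141, 0.0, 0.118]
contact_force: [0.5, 0.0, -0.0]
grip_width: 47.8
finger_force: 0.0
time: 1.77
tool_pos: [563.2, -114.5, 243.3]
tcp_rot: [-3.141, 0.001, -0.086]
contact_force: [0.8, -0.7, -0.4]
grip_width: 47.8
finger_force: 0.0
```

```bash
python3 -m pendant '[[[-0.016,-0.006,-0.412],[0.434,-0.039,0],0.04],[[-0.016,-0.006,-0.412],[0.434,-0.039,0],0.04],[[-0.016,-0.006,-0.412],[0.434,-0.039,0],0.04],[[-0.016,-0.006,-0.412],[0.434,-0.039,0],0.04],[[-0.016,-0.006,-0.412],[0.434,-0.039,0],0.04],[[-0.016,-0.006,-0.412],[0.434,-0.039,0],0.04],[[-0.016,-0.006,-0.412],[0.434,-0.039,0],0.04],[[-0.016,-0.006,-0.412],[0.434,-0.039,0],0.04],[[-0.016,-0.006,-0.412],[0.434,-0.039,0],0.04],[[-0.016,-0.006,-0.412],[0.434,-0.039,0],0.04]]'
python3 - <<'E'
from h import *
import cv2
o=bot.get_obs();print(o["tool_pos"],o["tcp_rot"],o["joint_positions"],o["time"])
s=bot.capture("side");t=bot.capture("top")
b=cv2.resize(s[120:290,225:365],None,fx=3.5,fy=3.5,interpolation=cv2.INTER_CUBIC)
a=cv2.resize(t[150:300,280:400],None,fx=2.5,fy=4,interpolation=cv2.INTER_CUBIC)
a=np.vstack([cv2.resize(t[150:290,260:400],None,fx=2.2,fy=2.2,interpolation=cv2.INTER_CUBIC),np.zeros((287,308,3),np.uint8)])
cv2.imwrite("pics/d1.png",cv2.convertScaleAbs(np.hstack([b[:595],a[:595]]),alpha=1.5))
E
```

```text
time: 2.6
tool_pos: [557.6, -117.5, 119.4]
tcp_rot: [-2.616, -0.002, -0.086]
contact_force: [0.2, -0.4, 0.4]
grip_width: 47.9
finger_force: 0.0
[ 557.63248036 -117.51545286  119.36546995] [-2.61616358e+00 -2.07937368e-03 -8.60133492e-02] [-0.58385733  0.65386798  1.48986654  0.47626261  1.29840873  0.87166318] 2.6
```

View pics/d1.png

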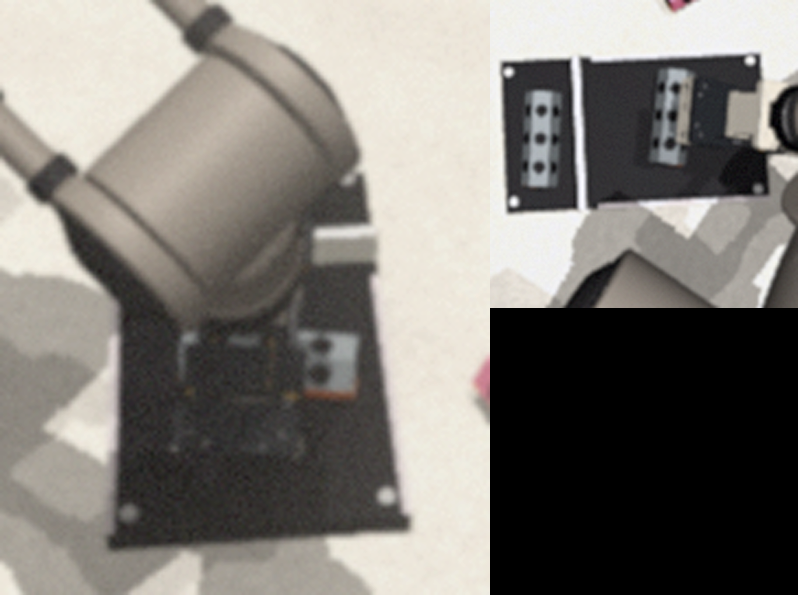

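```bash
python3 -m pendant '[[[0.016,0.15,-0.25],[0,0,0],0.04],[[0.016,0.15,-0.25],[0,0,0],0.04],[[0.016,0.15,-0.25],[0,0,0],0.04],[[0.016,0.15,-0.25],[0,0,0],0.04],[[0.016,0.15,-0.25],[0,0,0],0.04],[[0.016,0.15,-0.25],[0,0,0],0.04],[[0.016,0.15,-0.25],[0,0,0],0.04],[[0.016,0.15,-0.25],[0,0,0],0.04],[[0,0,0],[0,0,0],0.04],[[0,0,0],[0,0,0],0.04]]'
```

```text
time: 3.53
tool_pos: [561.4, -81.1, 59.7]
tcp_rot: [-2.618, -0.001, -0.085]
contact_force: [0.2, -0.3, 1.0]
grip_width: 47.7
finger_force: 0.0
```

No contact yet; close.

```bash
python3 -m pendant '[[[0,0,0],[0,0,0],-0.1],[[0,0,0],[0,0,0],-0.3],[[0,0,0],[0,0,0],-0.5],[[0,0,0],[0,0,0],-0.5],[[0,0,0],[0,0,0],-0.5],[[0,0,0],[0,0,0],-0.5],[[0,0,0],[0,0,0],-0.5],[[0,0,0],[0,0,0],-0.5],[[0,0,0],[0,0,0],-0.5],[[0,0,0],[0,0,0],-0.5]]'
```

```text
time: 4.37
tool_pos: [561.9, -81.8, 60.4]
tcp_rot: [-2.619, -0.003, -0.086]
contact_force: [0.7, -4.0, 2.3]
grip_width: 39.4
finger_force: 30.0
```

```bash
python3 -m pendant '[[[-0.02,-0.233,0],[0,0,0.122],-0.5],[[-0.02,-0.233,0],[0,0,0.122],-0.5],[[-0.02,-0.233,0],[0,0,0.122],-0.5],[[-0.02,-0.233,0],[0,0,0.122],-0.5],[[-0.02,-0.233,0],[0,0,0.122],-0.5],[[-0.02,-0.233,0],[0,0,0.122],-0.5],[[-0.02,-0.233,0],[0,0,0.122],-0.5],[[-0.02,-0.233,0],[0,0,0.122],-0.5],[[-0.02,-0.233,0],[0,0,0.122],-0.5],[[-0.02,-0.233,0],[0,0,0.122],-0.5]]'
```

```text
time: 5.2
tool_pos: [555.6, -151.9, 60.3]
tcp_rot: [-2.618, -0.002, 0.062]
contact_force: [1.6, 5.3, 4.5]
grip_width: 39.4
finger_force: 29.9
```

```bash
python3 -m pendant '[[[-0.009,0.145,0.074],[-0.871,-0.052,0],-0.5],[[-0.009,0.151,0.058],[-0.871,-0.052,0],-0.5],[[-0.009,0.157,0.042],[-0.871,-0.052,0],-0.5],[[-0.009,0.160,0.025],[-0.871,-0.052,0],-0.5],[[-0.009,0.162,0.009],[-0.871,-0.052,0],-0.5],[[-0.009,0.162,-0.009],[-0.871,-0.052,0],-0.5],[[-0.009,0.160,-0.025],[-0.871,-0.052,0],-0.5],[[-0.009,0.157,-0.042],[-0.871,-0.052,0],-0.5],[[-0.009,0.151,-0.058],[-0.871,-0.052,0],-0.5],[[-0.009,0.145,-0.074],[-0.871,-0.052,0],-0.5]]'; python3 -m pendant '[[[0,0,0],[0,0,0],-0.5],[[0,0,0],[0,0,0],-0.5],[[0,0,0],[0,0,0],-0.3],[[0,0,0],[0,0,0],-0.1],[[0,0,0],[0,0,0],0],[[0,0,0],[0,0,0],0.04],[[0,0,0],[0,0,0],0.04],[[0,0,0],[0,0,0],0.04],[[0,0,0],[0,0,0],0.04],[[0,0,0],[0,0,0],0.04]]'
```

```text
time: 6.03
tool_pos: [554.3, -105.4, 60.7]
tcp_rot: [2.611, -0.004, 0.064]
contact_force: [-1.3, 0.5, -4.0]
grip_width: 39.5
finger_force: 30.0
time: 6.87
tool_pos: [552.8, -105.1, 60.1]
tcp_rot: [2.617, -0.0, 0.062]
contact_force: [0.1, -0.1, 0.5]
grip_width: 47.9
finger_force: 0.0
```

```bash
python3 -m pendant '[[[-0.009,0.146,0.252],[0,0,0],0.04],[[-0.009,0.146,0.252],[0,0,0],0.04],[[-0.009,0.146,0.252],[0,0,0],0.04],[[-0.009,0.146,0.252],[0,0,0],0.04],[[-0.009,0.146,0.252],[0,0,0],0.04],[[-0.009,0.146,0.252],[0,0,0],0.04],[[-0.009,0.146,0.252],[0,0,0],0.04],[[-0.009,0.146,0.252],[0,0,0],0.04],[[0,0,0],[0,0,0],0.04],[[0,0,0],[0,0,0],0.04]]'; python3 -m pendant '[[[0.019,-0.311,0],[0.871,0.052,0],0.04],[[0.019,-0.311,0],[0.871,0.052,0],0.04],[[0.019,-0.311,0],[0.871,0.052,0],0.04],[[0.019,-0.311,0],[0.871,0.052,0],0.04],[[0.019,-0.311,0],[0.871,0.052,0],0.04],[[0.019,-0.311,0],[0.871,0.052,0],0.04],[[0.019,-0.311,0],[0.871,0.052,0],0.04],[[0.019,-0.311,0],[0.871,0.052,0],0.04],[[0.019,-0.311,0],[0.871,0.052,0],0.04],[[0.019,-0.311,0],[0.871,0.052,0],0.04]]'
python3 - <<'E'
from h import *
import cv2
s=bot.capture("side");t=bot.capture("top")
b=cv2.resize(s[150:290,235:355],None,fx=3.3,fy=3.3,interpolation=cv2.INTER_CUBIC)
a=cv2.resize(t[165:255,255:395],None,fx=2.8,fy=2.8,interpolation=cv2.INTER_CUBIC)
a=np.vstack([a,np.zeros((b.shape[0]-a.shape[0],a.shape[1],3),np.uint8)])
cv2.imwrite("pics/d2.png",cv2.convertScaleAbs(np.hstack([b,a]),alpha=1.5))
print(bot.get_obs()["tool_pos"],bot.get_obs()["time"])
E
```

```text
time: 7.7
tool_pos: [551.0, -69.6, 121.1]
tcp_rot: [2.617, -0.001, 0.063]
contact_force: [0.2, -0.3, 0.5]
grip_width: 47.4
finger_force: 0.0
time: 8.53
tool_pos: [556.4, -164.4, 120.8]
tcp_rot: [-2.614, -0.003, 0.06]
contact_force: [0.3, -0.3, -0.5]
grip_width: 47.9
finger_force: 0.0
[ 555.43770459 -167.09437454  117.84458982] 8.6333
```

View pics/d2.png

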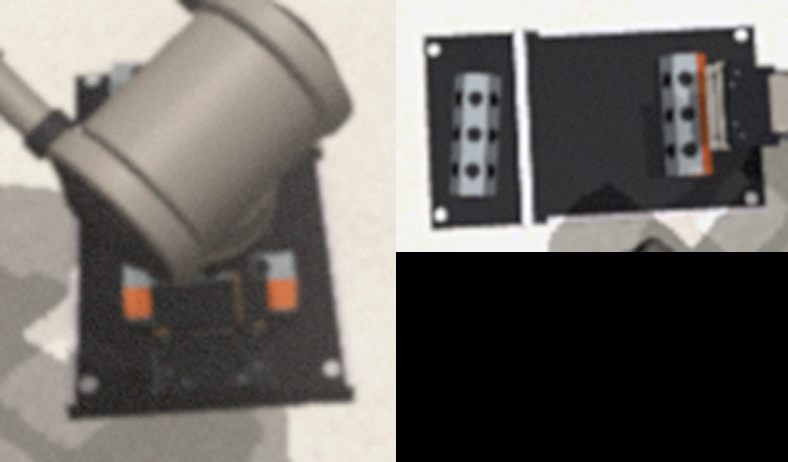

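```bash
python3 -m pendant '[[[0,0,0],[0,0,0],0.04],[[0,0,0],[0,0,0],0.04],[[0,0,0],[0,0,0],0.04],[[0,0,0],[0,0,0],0.04],[[0,0,0],[0,0,0],0.04],[[0,0,0],[0,0,0],0.04],[[0,0,0],[0,0,0],0.04],[[0,0,0],[0,0,0],0.04],[[0,0,0],[0,0,0],0.04],[[0,0,0],[0,0,0],0.04]]'
```

```text
time: 9.47
tool_pos: [556.4, -163.1, 120.6]
tcp_rot: [-2.619, -0.002, 0.061]
contact_force: [0.1, -0.6, -0.4]
grip_width: 47.6
finger_force: 0.0
```

```bash
python3 -m pendant '[[[-0.009,0.145,-0.252],[0,0,0],0.04],[[-0.009,0.145,-0.252],[0,0,0],0.04],[[-0.009,0.145,-0.252],[0,0,0],0.04],[[-0.009,0.145,-0.252],[0,0,0],0.04],[[-0.009,0.145,-0.252],[0,0,0],0.04],[[-0.009,0.145,-0.252],[0,0,0],0.04],[[-0.009,0.145,-0.252],[0,0,0],0.04],[[-0.009,0.145,-0.252],[0,0,0],0.04],[[0,0,0],[0,0,0],0.04],[[0,0,0],[0,0,0],0.04]]'; python3 -m pendant '[[[0,0,0],[0,0,0],-0.1],[[0,0,0],[0,0,0],-0.3],[[0,0,0],[0,0,0],-0.5],[[0,0,0],[0,0,0],-0.5],[[0,0,0],[0,0,0],-0.5],[[0,0,0],[0,0,0],-0.5],[[0,0,0],[0,0,0],-0.5],[[0,0,0],[0,0,0],-0.5],[[0,0,0],[0,0,0],-0.5],[[0,0,0],[0,0,0],-0.5]]'
```

```text
time: 10.3
tool_pos: [554.1, -128.0, 59.7]
tcp_rot: [-2.618, -0.001, 0.061]
contact_force: [-0.8, -0.5, 0.5]
grip_width: 47.8
finger_force: 0.0
time: 11.13
tool_pos: [554.6, -128.4, 60.7]
tcp_rot: [-2.619, -0.003, 0.06]
contact_force: [-0.7, 1.6, 5.4]
grip_width: 39.1
finger_force: 30.0
```

```bash
python3 -m pendant '[[[-0.009,0.145,0.074],[-0.871,-0.052,0],-0.5],[[-0.009,0.151,0.058],[-0.871,-0.052,0],-0.5],[[-0.009,0.157,0.042],[-0.871,-0.052,0],-0.5],[[-0.009,0.160,0.025],[-0.871,-0.052,0],-0.5],[[-0.009,0.162,0.009],[-0.871,-0.052,0],-0.5],[[-0.009,0.162,-0.009],[-0.871,-0.052,0],-0.5],[[-0.009,0.160,-0.025],[-0.871,-0.052,0],-0.5],[[-0.009,0.157,-0.042],[-0.871,-0.052,0],-0.5],[[-0.009,0.151,-0.058],[-0.871,-0.052,0],-0.5],[[-0.009,0.145,-0.074],[-0.871,-0.052,0],-0.5]]'; python3 -m pendant '[[[0,0,0],[0,0,0],-0.5],[[0,0,0],[0,0,0],-0.5],[[0,0,0],[0,0,0],-0.3],[[0,0,0],[0,0,0],-0.1],[[0,0,0],[0,0,0],0],[[0,0,0],[0,0,0],0.04],[[0,0,0],[0,0,0],0.04],[[0,0,0],[0,0,0],0.04],[[0,0,0],[0,0,0],0.04],[[0,0,0],[0,0,0],0.04]]'
```

```text
time: 11.97
tool_pos: [552.4, -81.5, 60.8]
tcp_rot: [2.612, -0.004, 0.064]
contact_force: [-0.6, -0.6, -3.4]
grip_width: 39.5
finger_force: 30.0
time: 12.8
tool_pos: [551.5, -82.0, 60.0]
tcp_rot: [2.617, -0.0, 0.062]
contact_force: [-0.7, 0.1, -0.1]
grip_width: 48.0
finger_force: 0.0
```

```bash
python3 -m pendant '[[[-0.009,0.146,0.252],[0,0,0],0.04],[[-0.009,0.146,0.252],[0,0,0],0.04],[[-0.009,0.146,0.252],[0,0,0],0.04],[[-0.009,0.146,0.252],[0,0,0],0.04],[[-0.009,0.146,0.252],[0,0,0],0.04],[[-0.009,0.146,0.252],[0,0,0],0.04],[[-0.009,0.146,0.252],[0,0,0],0.04],[[-0.009,0.146,0.252],[0,0,0],0.04],[[0,0,0],[0,0,0],0.04],[[0,0,0],[0,0,0],0.04]]'; python3 -m pendant '[[[0.019,-0.311,0],[0.871,0.052,0],0.04],[[0.019,-0.311,0],[0.871,0.052,0],0.04],[[0.019,-0.311,0],[0.871,0.052,0],0.04],[[0.019,-0.311,0],[0.871,0.052,0],0.04],[[0.019,-0.311,0],[0.871,0.052,0],0.04],[[0.019,-0.311,0],[0.871,0.052,0],0.04],[[0.019,-0.311,0],[0.871,0.052,0],0.04],[[0.019,-0.311,0],[0.871,0.052,0],0.04],[[0.019,-0.311,0],[0.871,0.052,0],0.04],[[0.019,-0.311,0],[0.871,0.052,0],0.04]]'
python3 - <<'E'
from h import *
import cv2
s=bot.capture("side");t=bot.capture("top")
b=cv2.resize(s[150:290,235:355],None,fx=3.3,fy=3.3,interpolation=cv2.INTER_CUBIC)
a=cv2.resize(t[165:255,255:395],None,fx=2.8,fy=2.8,interpolation=cv2.INTER_CUBIC)
a=np.vstack([a,np.zeros((b.shape[0]-a.shape[0],a.shape[1],3),np.uint8)])
cv2.imwrite("pics/d3.png",cv2.convertScaleAbs(np.hstack([b,a]),alpha=1.5))
E
python3 -m pendant '[[[0,0,0],[0,0,0],0.04],[[0,0,0],[0,0,0],0.04],[[0,0,0],[0,0,0],0.04],[[0,0,0],[0,0,0],0.04],[[0,0,0],[0,0,0],0.04],[[0,0,0],[0,0,0],0.04],[[0,0,0],[0,0,0],0.04],[[0,0,0],[0,0,0],0.04],[[0,0,0],[0,0,0],0.04],[[0,0,0],[0,0,0],0.04]]'
```

```text
time: 13.63
tool_pos: [549.7, -46.5, 121.1]
tcp_rot: [2.617, -0.001, 0.063]
contact_force: [0.5, 0.3, -0.1]
grip_width: 48.1
finger_force: 0.0
time: 14.47
tool_pos: [555.0, -141.3, 120.8]
tcp_rot: [-2.614, -0.003, 0.06]
contact_force: [-0.0, 0.0, 0.4]
grip_width: 47.8
finger_force: 0.0
time: 15.4
tool_pos: [555.1, -140.1, 120.6]
tcp_rot: [-2.619, -0.002, 0.061]
contact_force: [0.3, 0.1, 0.4]
grip_width: 47.9
finger_force: 0.0
```

View pics/d3.png

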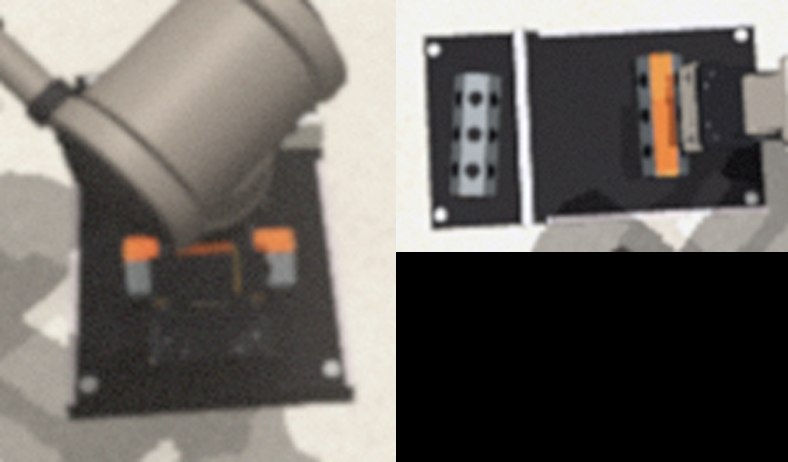

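```bash
python3 -m pendant '[[[-0.009,0.145,-0.252],[0,0,0],0.04],[[-0.009,0.145,-0.252],[0,0,0],0.04],[[-0.009,0.145,-0.252],[0,0,0],0.04],[[-0.009,0.145,-0.252],[0,0,0],0.04],[[-0.009,0.145,-0.252],[0,0,0],0.04],[[-0.009,0.145,-0.252],[0,0,0],0.04],[[-0.009,0.145,-0.252],[0,0,0],0.04],[[-0.009,0.145,-0.252],[0,0,0],0.04],[[0,0,0],[0,0,0],0.04],[[0,0,0],[0,0,0],0.04]]'; python3 -m pendant '[[[0,0,0],[0,0,0],-0.1],[[0,0,0],[0,0,0],-0.3],[[0,0,0],[0,0,0],-0.5],[[0,0,0],[0,0,0],-0.5],[[0,0,0],[0,0,0],-0.5],[[0,0,0],[0,0,0],-0.5],[[0,0,0],[0,0,0],-0.5],[[0,0,0],[0,0,0],-0.5],[[0,0,0],[0,0,0],-0.5],[[0,0,0],[0,0,0],-0.5]]'
```

```text
time: 16.23
tool_pos: [552.8, -104.9, 59.7]
tcp_rot: [-2.618, -0.001, 0.061]
contact_force: [0.5, -0.2, 0.5]
grip_width: 47.7
finger_force: 0.0
time: 17.07
tool_pos: [553.2, -104.9, 61.1]
tcp_rot: [-2.618, -0.003, 0.061]
contact_force: [0.1, 3.5, 5.4]
grip_width: 39.1
finger_force: 30.0
```

```bash
python3 -m pendant '[[[-0.045,0.34,0],[0,0,0],-0.5],[[-0.045,0.34,0],[0,0,0],-0.5],[[-0.045,0.34,0],[0,0,0],-0.5],[[-0.045,0.34,0],[0,0,0],-0.5],[[-0.045,0.34,0],[0,0,0],-0.5],[[-0.045,0.34,0],[0,0,0],-0.5],[[-0.045,0.34,0],[0,0,0],-0.5],[[-0.045,0.34,0],[0,0,0],-0.5],[[-0.045,0.34,0],[0,0,0],-0.5],[[-0.045,0.34,0],[0,0,0],-0.5]]';python3 -m pendant '[[[0,0.02,0],[0,0,0],-0.5],[[0,0.02,0],[0,0,0],-0.5],[[0,0.02,0],[0,0,0],-0.5],[[0,0.02,0],[0,0,0],-0.5],[[0,0,0],[0,0,0],-0.5],[[0,0,0],[0,0,0],-0.5],[[0,0,0],[0,0,0],-0.5],[[0,0,0],[0,0,0],-0.5],[[0,0,0],[0,0,0],-0.5],[[0,0,0],[0,0,0],-0.5]]'
```

```text
time: 17.9
tool_pos: [541.3, -5.2, 61.1]
tcp_rot: [-2.623, -0.007, 0.059]
contact_force: [1.5, -6.0, 5.4]
grip_width: 39.1
finger_force: 30.0
time: 18.73
tool_pos: [540.5, -2.8, 61.1]
tcp_rot: [-2.621, -0.005, 0.06]
contact_force: [-0.8, -4.4, 9.1]
grip_width: 39.2
finger_force: 30.0
```

```bash
for i in 1; do python3 -m pendant '[[[0,0.02,0.003],[0,0,0],-0.5],[[0,0.02,0.003],[0,0,0],-0.5],[[0,0.02,0.003],[0,0,0],-0.5],[[0,0.02,0.003],[0,0,0],-0.5],[[0,0.02,0],[0,0,0],-0.5],[[0,0.02,0],[0,0,0],-0.5],[[0,0.02,0],[0,0,0],-0.5],[[0,0,0],[0,0,0],-0.5],[[0,0,0],[0,0,0],-0.5],[[0,0,0],[0,0,0],-0.5]]'; done
python3 - <<'E'
from h import *
import cv2
t=bot.capture("top");a=cv2.resize(t[165:255,255:395],None,fx=5.5,fy=5.5,interpolation=cv2.INTER_CUBIC)
cv2.imwrite("pics/d4.png",cv2.convertScaleAbs(a,alpha=1.6))
E
```

```text
time: 19.57
tool_pos: [540.6, 1.1, 61.1]
tcp_rot: [-2.622, -0.005, 0.06]
contact_force: [0.3, -5.9, 6.2]
grip_width: 39.3
finger_force: 30.0
```

View pics/d4.png

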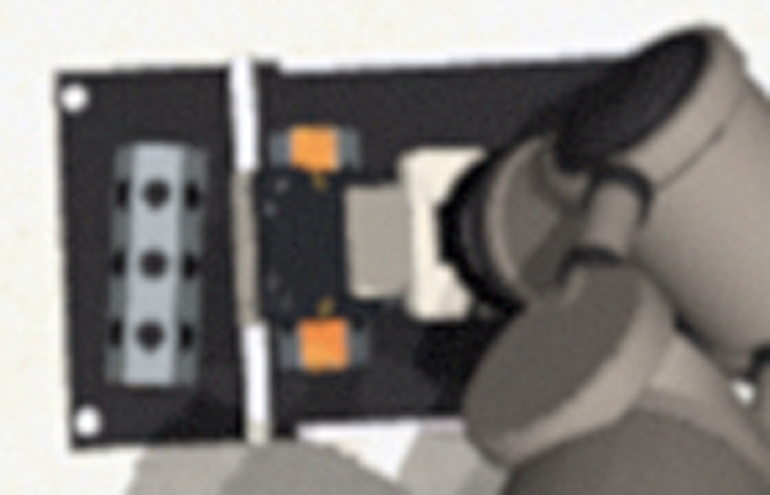

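```bash
python3 -m pendant '[[[-0.001,0.025,0],[0,0,0],-0.5],[[-0.001,0.025,0],[0,0,0],-0.5],[[-0.001,0.025,0],[0,0,0],-0.5],[[-0.001,0.025,0],[0,0,0],-0.5],[[-0.001,0.025,0],[0,0,0],-0.5],[[-0.001,0.025,0],[0,0,0],-0.5],[[-0.001,0.025,0],[0,0,0],-0.5],[[0,0,0],[0,0,0],-0.5],[[0,0,0],[0,0,0],-0.5],[[0,0,0],[0,0,0],-0.5]]'; for i in 1 2; do python3 -m pendant '[[[0,0.02,0],[0,0,0],-0.5],[[0,0.02,0],[0,0,0],-0.5],[[0,0.02,0],[0,0,0],-0.5],[[0,0,0],[0,0,0],-0.5],[[0,0,0],[0,0,0],-0.5],[[0,0,0],[0,0,0],-0.5],[[0,0,0],[0,0,0],-0.5],[[0,0,0],[0,0,0],-0.5],[[0,0,0],[0,0,0],-0.5],[[0,0,0],[0,0,0],-0.5]]'; done
```

```text
time: 20.45
tool_pos: [540.5, 6.4, 61.1]
tcp_rot: [-2.622, -0.005, 0.06]
contact_force: [0.9, -6.0, 6.6]
grip_width: 39.4
finger_force: 30.0
time: 21.28
tool_pos: [540.5, 8.1, 61.1]
tcp_rot: [-2.622, -0.005, 0.06]
contact_force: [-0.6, -6.9, 6.9]
grip_width: 39.5
finger_force: 30.0
time: 22.12
tool_pos: [540.5, 8.3, 61.1]
tcp_rot: [-2.625, -0.005, 0.059]
contact_force: [-2.8, -13.3, 9.0]
grip_width: 39.3
finger_force: 30.0
```

```bash
python3 -m pendant '[[[0,0.02,0],[0,0,0],-0.5],[[0,0.02,0],[0,0,0],-0.5],[[0,0.02,0],[0,0,0],-0.5],[[0,0.02,0],[0,0,0],-0.5],[[0,0,0],[0,0,0],-0.5],[[0,0,0.02],[0,0,0],-0.5],[[0,0,0.02],[0,0,0],-0.5],[[0,0,0],[0,0,0],-0.5],[[0,0,0],[0,0,0],-0.5],[[0,0,0],[0,0,0],-0.5]]';python3 -m pendant '[[[0,0,0],[0,0,0],-0.3],[[0,0,0],[0,0,0],-0.1],[[0,0,0],[0,0,0],0],[[0,0,0],[0,0,0],0.06],[[0,0,0],[0,0,0],0.09],[[0,0,0],[0,0,0],0.09],[[0,0,0],[0,0,0],0.09],[[0,0,0],[0,0,0],0.09],[[0,0,0],[0,0,0],0.09],[[0,0,0],[0,0,0],0.09]]'
```

```text
time: 22.95
tool_pos: [540.5, 8.5, 61.3]
tcp_rot: [-2.629, -0.006, 0.059]
contact_force: [-3.2, -22.2, 4.2]
grip_width: 39.2
finger_force: 30.0
time: 23.78
tool_pos: [539.5, 13.7, 61.5]
tcp_rot: [-2.621, -0.003, 0.061]
contact_force: [0.3, -6.0, -0.2]
grip_width: 50.0
finger_force: 2.6
```

```bash
python3 -m pendant '[[[0,-0.06,0],[0,0,0],0.09],[[0,-0.06,0],[0,0,0],0.09],[[0.009,-0.145,0.252],[0,0,0],0.09],[[0.009,-0.145,0.252],[0,0,0],0.09],[[0.009,-0.145,0.252],[0,0,0],0.09],[[0.009,-0.145,0.252],[0,0,0],0.09],[[0.009,-0.145,0.252],[0,0,0],0.09],[[0.009,-0.145,0.252],[0,0,0],0.09],[[0.009,-0.145,0.252],[0,0,0],0.09],[[0.009,-0.145,0.252],[0,0,0],0.09]]';python3 -m pendant '[[[0,-0.4,0.5],[-0.43,0,0],0.09],[[0,-0.4,0.5],[-0.43,0,0],0.09],[[0,-0.4,0.5],[-0.43,0,0],0.09],[[0,-0.4,0.5],[-0.43,0,0],0.09],[[0,-0.4,0.5],[-0.43,0,0],0.09],[[0,-0.4,0.5],[-0.43,0,0],0.09],[[0,-0.4,0.5],[-0.43,0,0],0.09],[[0,-0.4,0.5],[-0.43,0,0],0.09],[[0,-0.4,0.5],[-0.43,0,0],0.09],[[0,-0.4,0.5],[-0.43,0,0],0.09]]'
python3 - <<'E'
from h import *
import cv2
t=bot.capture("top");s=bot.capture("side")
a=cv2.resize(t[165:255,255:345],None,fx=5.5,fy=5.5,interpolation=cv2.INTER_CUBIC)
b=cv2.resize(s[160:250,245:350],None,fx=2.8,fy=5.5,interpolation=cv2.INTER_CUBIC)
cv2.imwrite("pics/d5.png",cv2.convertScaleAbs(np.hstack([a,b]),alpha=1.6))
E
```

```text
time: 24.62
tool_pos: [541.5, -24.4, 123.1]
tcp_rot: [-2.619, -0.002, 0.06]
contact_force: [0.4, 0.8, -0.1]
grip_width: 49.9
finger_force: 0.0
time: 25.45
tool_pos: [541.2, -144.6, 273.6]
tcp_rot: [-3.137, 0.028, 0.053]
contact_force: [0.9, 0.0, 0.1]
grip_width: 49.9
finger_force: 0.0
```

View pics/d5.png

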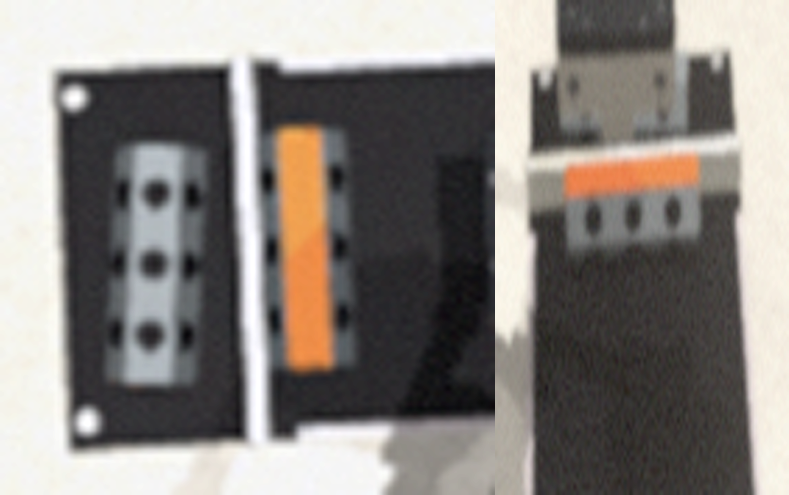

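Run:
```python
from h import *
import cv2
from h import bot
def orange(im):
    h=cv2.cvtColor(im,cv2.COLOR_BGR2HSV);m=cv2.inRange(h,(3,120,90),(22,255,255))
    return m
for n,r in(("top",(165,255,285,345)),("side",(170,215,245,330))):
    im=bot.capture(n);m=orange(im);k=np.zeros_like(m);k[r[0]:r[1],r[2]:r[3]]=m[r[0]:r[1],r[2]:r[3]]
    ys,xs=np.nonzero(k);w=np.array([back(n,x,y,60)[:2] for x,y in zip(xs,ys)])
    e=np.linalg.eigh(np.cov(w.T))[1][:,1];print(n,len(xs),w.mean(0),e[1]/e[0])
    # rail top: bright between x
    g=im.min(2).astype(int)
    if n=="top":
        P=[]
        for v in list(range(182,240)):
            row=g[v,290:306].astype(float);i=row.argmax();th=row.max()/2+15
            j=i
            while row[j]>th: j+=1
            u=290+j-1+(row[j-1]-th)/(row[j-1]-row[j]); P.append(back(n,u,v,48)[:2])
        P=np.array(P);f=np.polyfit(P[:,0],P[:,1],1);print("rail",f,np.polyval(f,w.mean(0)[0]))
```

```text
top 334 [541.88401093  21.07437056] 0.058066910778704246
rail [ 0.0560004  12.62385746] 42.969577482721576
side 235 [537.18007278  20.13307497] 0.05986701925448711
```

```bash
python3 -c "
from plant import bot
print(bot.close_job())"
```

```text
the job is handed in; nothing more can be done
None
```

I rolled the open-area bar over two flats, so its orange face is now on top. It lies snug along the rail, parallel to within about 0.002 rad and within the rail's ends. I let go of it and handed the job in at about 25.6 s, without touching the parked bar, bottle, cup or jar.

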